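Slide a gate pivot into the holding jig and lock it

TASK

Swing the turn button on the plywood holding jig clear of the slot, then slide the gate pivot in at the jig's flared mouth, under the cover and round the corner, until it is fully home at the closed end of the slot. Then swing the turn button fully back across the slot behind the pin, so that the pivot is locked in. Do not tip the pivot over, and leave the other things on the bench where they are.

Things in the scene. Friction and masses are not known exactly. Their poses are not given: they have to be found in the camera images.
- pivot: Galvanised steel gate pivot, loose, 0.26 kg: a flat round foot disc 60 mm in diameter and 8 mm thick, with an upright round pin 16 mm in diameter at its centre; 60 mm tall in all. It starts standing on the bench to the left of the jig. Origin: centre of the disc's underside, on the pin's axis; z up along the pin.
- jig: Fixed pine jig with a plywood cover, about 233 (x) x 240 (y) mm. Cover: underside 13 mm, top 19 mm above the bench. It has no floor: the disc slides on the bench under the cover in a 66 mm wide channel, the pin standing up through a 24 mm wide L-shaped slot (mouth, corner, closed end: see points). Origin at bench level; at yaw 0 x points away from the robot, y left.
- slot_mouth (a point): Bench-level point on the slot's centre line at the cover's edge in the open mouth, (60, 110) mm in the jig's axes. The first leg runs from here along the jig's -y. Two 19 mm high guide blocks flare the mouth to about 100 mm, out to y = 140 mm. Axes as the jig's.
- slot_corner (a point): Bench-level point on the slot's centre line at the corner, (60, -40) mm in the jig's axes: the pivot's axis stands here, within 3 mm, when its disc meets the far wall of the first leg. The second leg runs from here along the jig's -x, towards the robot. Axes as the jig's.
- slot_end (a point): Bench-level point at the closed end of the slot, (-60, -40) mm in the jig's axes, where the pivot's axis stands when its disc is against the end stop. Axes as the jig's.
- button (a joint): Turn button: dark wooden bar 112 x 18 x 6 mm on top of the cover (its top 27 mm above the bench), turning stiffly about a vertical screw. 0 rad = closed: it lies along the jig's +y from its screw, across the slot, just behind the pin of a pivot that is home. Grows clockwise seen from above; at 1.57 it lies along the jig's +x, clear of the slot. Stops at 0 and 1.65.
- button_pivot (a point): The turn button's screw axis, on the cover at (-40, -100) mm in the jig's axes, 27 mm above the bench.
- button_peg (a point): Centre of the upright steel peg, 12 mm in diameter, near the turn button's free end, 88 mm from its screw axis. The peg stands from 27 to 60 mm above the bench; this point is 43 mm above the bench.
- level: Aluminium spirit level, 300 x 22 x 50 mm, standing on its narrow edge beyond the jig; bystander. Origin: centre of its underside, x along its length.
- spare_hinge: Spare galvanised T-hinge lying flat, about 180 x 90 mm, 14 mm thick at the knuckle; bystander at the right. Origin under the knuckle, x along the strap.
- pliers: Fencing pliers lying flat, about 200 x 70 mm, 16 mm thick; bystander at the right. Origin between handles and head, x towards the head.
- jar: Closed glass jar, 60 mm in diameter, 75 mm tall; bystander. Origin: centre of its underside.
- tin: Closed steel tin, 56 mm in diameter, 60 mm tall; bystander. Origin: centre of its underside.
- offcut: Wooden offcut, 50 x 50 x 45 mm; bystander. Origin: centre of its underside.
Not all that is in view belongs to the job. Leave any purple look-alike of the pivot alone.

How it is judged:
On the way, in this order (a step that is already met when the one before it is completed fails the run):
1. the turn button is swung clear of the slot (value of joint button above 0.9 rad), for 0.1 s.
2. the pivot is home at the closed end of the slot, its disc flat on the bench under the cover (horizontal distance between pivot and slot_end below 0.008 m and height (world z) of pivot below 0.006 m), for 0.2 s.
At the end, for the whole second after the job is handed in: The pivot's axis is within 8 mm of the slot's closed end, its disc down on the bench (within 6 mm) beneath the cover, upright within 0.15 rad and at rest, and the turn button is back across the slot, within 0.15 rad of fully closed (all of step 2 and angle between pivot's own z axis and vertical below 0.15 rad and value of joint button below 0.15 rad and linear speed of pivot below 0.02 m/s); the robot touches nothing.
It fails at once if the pivot is tipped over (more than 0.6 rad) (angle between pivot's own z axis and vertical above 0.6 rad).
It fails at once if another thing on the bench is moved more than 25 mm (distance of any of level, spare_hinge, pliers, jar, tin, offcut from where it was at the start of the episode above 0.025 m).
It also fails if it takes over 72 s, if anything falls off the work surface, if the arm or the gripper's body presses on something with over 40 N, if the wrist force passes 120 N, or if a joint passes its speed limit or range.

ROBOT

A 6-joint arm with a two-finger parallel gripper is mounted at the origin on the work surface. World frame = base frame: x ahead of the robot, y to its left, z up, the work surface at z = 0. Lengths are in m, angles in rad, forces in N, time in s.
With the tool pointing down it reaches from about 0.425 to 0.95 m from the base axis. Payload 3.5 kg.
Tool frame: the origin (TCP) lies midway between the tips of the shut fingers; the grasp point (between the pads) lies 19 mm behind it; z points along the fingers, y is the direction in which the jaws open and shut (so a half turn about z gives the same grasp; the last joint's range is limited). The gripper opens to 85 mm and grips with 20 to 120 N. Pads are 22 mm wide; open, the fingers measure 114 mm over their backs; the gripper's body (76 mm by 85 mm) begins 54 mm behind the grasp point. The pads swing forward as they close: fully open they stand 13 mm farther back than shut.
Start: joints at [1.074, 0.286, 1.577, -0, 1.279, -0.15], TCP at [0.229, 0.635, 0.231] pointing down, gripper open.
Joint ranges: [-2.77, 2.77], [-0.9, 2.22], [0.21, 2.48], [-1.53, 4.67], [0.24, 2.81], [-2.84, 2.84]. Speed limits (rad/s): [2.79, 2.79, 3.14, 3.14, 3.14, 3.14].

INTERFACE

Orientations are given as a unit quaternion [x, y, z, w].
In Python, from plant import * gives the robot as it stands.
- The arm moves only by the shell command python3 -m jog 'ROWS' [FORCE]. ROWS is a JSON object of lists of equal length, an entry for each row: "travel": the shift along the world's x, y, z in mm, a list of three; "dr": the turn, a rotation vector about the world's x, y, z in degrees, a list of three; "jaw": the closure in counts, from 0 (fully open) to 255 (shut). In form: {"travel": [[x, y, z], ...], "dr": [[wx, wy, wz], ...], "jaw": [jaw, ...]}. A call has 1 to 5 rows; each row shifts and turns the commanded pose from where the row before left it; what a row does not reach is not made up. A row lasts 1/12 s, in which the tool goes at most 41.7 mm and 7.16 degrees, less where a joint would pass 70% of its speed; a pose out of reach is approached as far as the arm can. A call is refused whole if a number of a shift passes 41.7 or a number of a turn 7.16, either way. A call with a gripper value outside its range is refused whole. The fingers move at their own pace and stop on an object; FORCE is the grip in N (left out, the last holds). Time passes only in rows, so rows that do not move let the fingers close. It gives the time, the measured TCP pose, the force and the opening at its end, in the units of the state.
- get_state(): the state, without advancing time (a new reading comes with each control period).
- read_camera(name): name is "side" or "top"; returns the picture (384x512x3 uint8, red, green, blue); there is no depth.
- camera_info(name): a dict with "K" (3x3 intrinsics, pixels), "k1" (the pictures are not rectified: a ray, as slopes to the right and down, at radius r is drawn at 1 + k1 r^2 times it, then the intrinsics apply), "R" (3x3) and "t" (3): a world point X has camera coordinates R X + t. Camera axes: x right, y down, z forward; pixel columns grow to the right and rows downward; lengths in m; the calibration is good to about 2 mm. A picture is of the moment at which its call begins. camera_info takes no time and is no camera call.
- sign_off(): hands the job in, once; it reports no verdict.
The state is a dict: "time": time; "qpos": joint angles; "dq": joint speeds; "joint_efforts": joint torques, N m; "eef_pos": TCP position; "tcp_rot": TCP orientation; "contact_force": force on the tool from outside, world axes, zero at the start; "wrist_torque": the same for the moment, N m; "opening": opening from 0.0 (shut) to 1.0 (fully open).
Only numpy, scipy, OpenCV 4.12 (cv2) and the standard library are available. Lean on these libraries where they do the work, as an engineer would, in place of code of your own. Each camera call takes 0.05 s, during which the arm holds its last target. There are 200 camera calls.

## Working session

There is one attempt and no reset: what is moved stays moved. The work goes in short steps, Python scripts to look and compute and a shell command to move; the robot and the scene stay as the last step left them, time stands still between calls to the robot, and variables do not carry over. Pictures are saved under pics/ and viewed, about 8 in all and at most 12, crops included, and the job is handed in when it is done.

```bash
ls; mkdir -p pics
cat > h.py <<'E'
from plant import *
import numpy as np, cv2
def ray(name,u,v):
    c=camera_info(name);K=np.array(c["K"]);R=np.array(c["R"]);t=np.array(c["t"])
    d=np.array([(u-K[0,2])/K[0,0],(v-K[1,2])/K[1,1]]);s=d.copy()
    for _ in range(20): s=d/(1+c["k1"]*(s@s))
    return -R.T@t, R.T@np.array([s[0],s[1],1.])
def onz(name,u,v,z):
    o,d=ray(name,u,v); return o+d*(z-o[2])/d[2]
def px(name,X):
    c=camera_info(name);K=np.array(c["K"]);p=np.array(c["R"])@np.array(X)+np.array(c["t"])
    s=p[:2]/p[2]; s=s*(1+c["k1"]*(s@s)); return K[0,0]*s[0]+K[0,2],K[1,1]*s[1]+K[1,2]
def snap(name,f):
    im=np.array(read_camera(name))[:,:,::-1].copy(); cv2.imwrite("pics/"+f,im); return im
E
python3 - <<'E'
from h import *
a=snap("top","raw_top0.png");b=snap("side","raw_side0.png")
cv2.imwrite("pics/t0.png",cv2.resize(a,(800,600)))
cv2.imwrite("pics/s0.png",cv2.resize(b,(800,600)))
for n in("top","side"):
    c=camera_info(n);print(n,c["K"],c["k1"],-np.array(c["R"]).T@np.array(c["t"]))
print(get_state())
E
```

```text
pics
top [[445.68795543   0.         257.46327184]
 [  0.         445.68795543 197.09747024]
 [  0.           0.           1.        ]] -0.0035216089885944345 [ 0.47758807 -0.05810437  1.3264449 ]
side [[457.07416606   0.         245.84303253]
 [  0.         457.07416606 199.51209909]
 [  0.           0.           1.        ]] -0.10772463428561886 [ 0.3398091  -1.09139682  1.0719649 ]
{'time': 0.1, 'qpos': array([ 1.07399785e+00,  2.87099516e-01,  1.57801762e+00, -2.35550952e-06,
        1.27857663e+00, -1.50018722e-01]), 'dq': array([-0.00145227, -0.00215649, -0.00274793, -0.00139089, -0.00052819,
        0.00083411]), 'joint_efforts': array([ 9.53725139e-04, -4.07295728e+01, -2.93699437e+01, -1.52204693e-04,
        3.42012318e-03, -1.26374619e-05]), 'eef_pos': array([0.22911699, 0.63430676, 0.23007755]), 'tcp_rot': array([ 1.72521953e-01,  9.85005113e-01, -9.96449790e-04, -3.32797565e-04]), 'contact_force': array([-0.15872153, -0.0749555 ,  0.02921021]), 'wrist_torque': array([ 0.02390122, -0.01670436, -0.01766638]), 'opening': 1.0032421995447995}
```

View pics/t0.png

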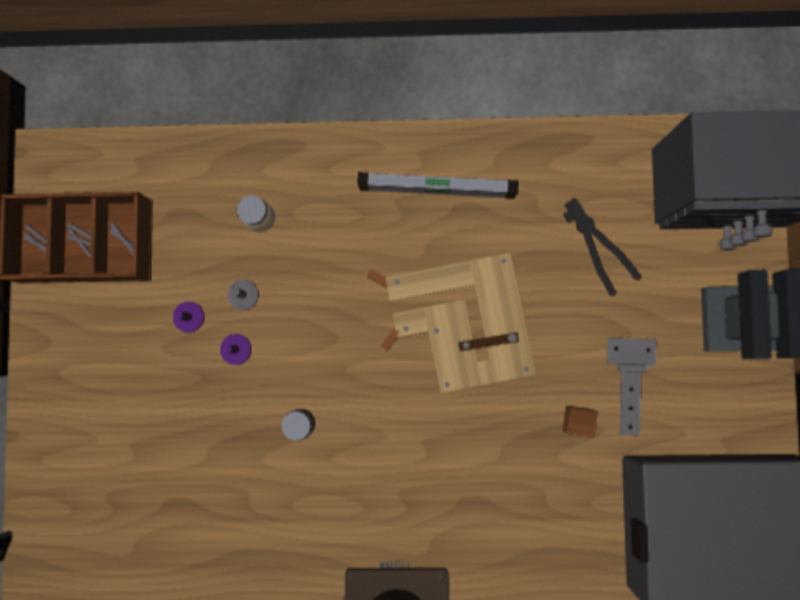

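View pics/s0.png

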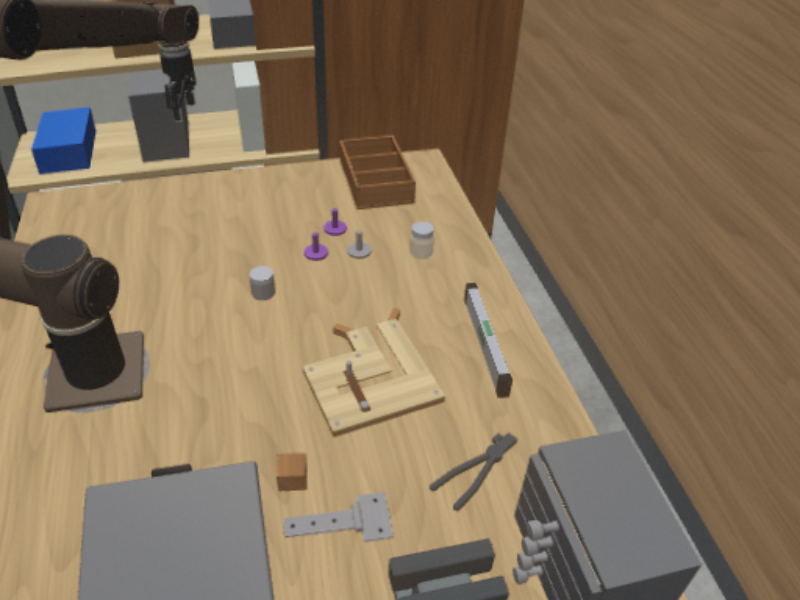

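Top view: three look-alikes stand at the left. The grey galvanised one at (243,294) matches the pivot. The two purple ones at (188,317) and (236,349) are decoys. The jig is at about (460,320), mouth to the left, with the button closed: screw (513,338), peg (466,345). Next I'll make one enlarged crop to confirm, and measure.

Run:
```python
from h import *
a=cv2.imread("pics/raw_top0.png")
p=cv2.resize(a[165:245,100:180],(400,400),interpolation=cv2.INTER_CUBIC)
j=cv2.resize(a[155:255,230:350],(480,400),interpolation=cv2.INTER_CUBIC)
c=np.zeros((400,800,3),np.uint8);c[:320,:320]=cv2.resize(p,(320,320));c[:,320:]=j
cv2.imwrite("pics/c1.png",c)
# wood cover mask: brighter/yellower than the bench
hsv=cv2.cvtColor(a,cv2.COLOR_BGR2HSV)
print("bench",hsv[200,200],"cover",hsv[205,325],hsv[230,285],"pivot",hsv[186:192,150:160:3,:].reshape(-1,3)[:6].tolist())
m=((hsv[...,2]>175)).astype(np.uint8);m[:155]=0;m[255:]=0;m[:,:235]=0;m[:,350:]=0
n,l,s,ce=cv2.connectedComponentsWithStats(m)
for i in range(1,n):
    if s[i,4]>60: print(s[i],ce[i])
g=((hsv[...,1]<50)&(hsv[...,2]>60)).astype(np.uint8);g[:165]=0;g[245:]=0;g[:,:100]=0;g[:,180:]=0
n,l,s,ce=cv2.connectedComponentsWithStats(g)
for i in range(1,n):
    if s[i,4]>15: print("grey",s[i],ce[i],onz("top",*ce[i],.008))
```

```text
bench [ 16 124 132] cover [ 18 110 142] [ 19 106 169] pivot [[150, 8, 99], [9, 32, 55], [10, 31, 49], [158, 10, 100], [150, 5, 99], [10, 29, 52]]
grey [146 179  19  19 268] [155.03731343 188.21268657] [0.60808195 0.28791587 0.008     ]
```

View pics/c1.png

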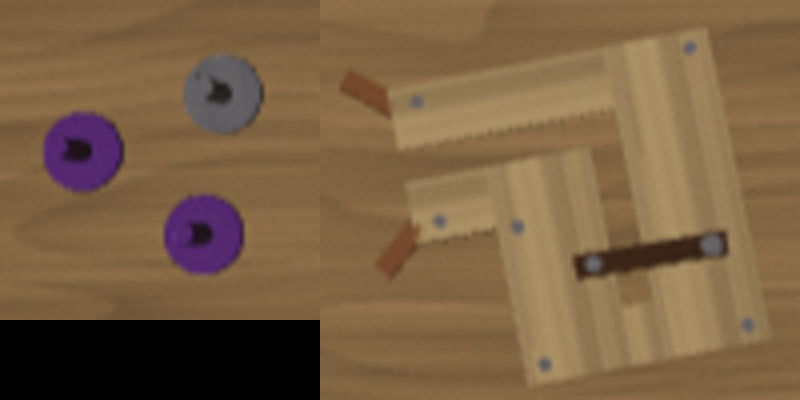

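The crop confirms it: the grey disc at crop (222,93) is the pivot and both neighbours are purple. The jig is turned a few degrees, with button screw at crop (711,244) and peg at (592,264).

```bash
cat >> h.py <<'E'
def fr(origin,yaw,p):
    c,s=np.cos(yaw),np.sin(yaw);return origin[:2]+np.array([[c,-s],[s,c]])@np.array(p)/1000
E
python3 - <<'E'
from h import *
f=lambda x,y,z:onz("top",230+(x-319.5)/4-.5,155+(y+.5)/4-.5,z)[:2]
P={k:f(x,y,.019) for k,x,y in[("TR",708,28),("BR",770,340),("BL",530,384),("mouthTop",390,90),("mouthTopIn",400,150),("mouthBotIn",405,183),("slotUR",615,110),("slotUL",590,150),("slotBL",622,305),("slotBR",650,303)]}
scr=f(711,244,.028);peg=f(592,264,.06)
for k,v in P.items():print(k,v.round(4))
print("screw",scr,"peg",peg,np.linalg.norm(peg-scr), "TR-BR",np.linalg.norm(P["TR"]-P["BR"]))
ang=lambda d,r:np.degrees(np.arctan2(d[1],d[0]))-r
print("yaws",ang(P["TR"]-P["BR"],0),ang(P["BL"]-P["BR"],90),ang(P["mouthTop"]-P["TR"],90),ang(peg-scr,90),ang(P["slotUR"]-P["mouthTopIn"],-90))
yaw=np.radians(np.mean([ang(P["TR"]-P["BR"],0),ang(P["BL"]-P["BR"],90),ang(P["mouthTop"]-P["TR"],90),ang(peg-scr,90)]))
c,s=np.cos(yaw),np.sin(yaw);R=np.array([[c,-s],[s,c]])
o=scr-R@np.array([-.040,-.100]);print("yaw",np.degrees(yaw),"o",o)
for k,v in P.items():print(k,(R.T@(v-o)*1000).round(1))
o2=o
for k,p in dict(mouth=(60,110),pre=(60,175),corner=(60,-40),end=(-60,-40),screw=(-40,-100),peg=(-40,-12),peg15=(48,-100)).items():print(k,fr(o,yaw,p).round(4))
# pivot pin via top+side rays: pin top
b=cv2.imread("pics/raw_side0.png");h=cv2.cvtColor(b,cv2.COLOR_BGR2HSV)
roi=h[140:170,215:245];g=((roi[...,1]<60)).astype(np.uint8)
ys,xs=np.nonzero(g);print("side pivot",len(xs),xs.min()+215,xs.max()+215,ys.min()+140,ys.max()+140)
print(px("side",(.608,.288,.06)),px("side",(.608,.288,0)),px("top",(.608,.288,.06)))
E
```

```text
TR [ 0.6785 -0.224 ]
BR [ 0.4492 -0.2636]
BL [ 0.4191 -0.089 ]
mouthTop [0.636 0.011]
mouthTopIn [0.5914 0.004 ]
mouthBotIn [0.567  0.0006]
slotUR [ 0.6187 -0.1545]
slotUL [ 0.5895 -0.1356]
slotBL [ 0.4757 -0.1569]
slotBR [ 0.4769 -0.1773]
screw [ 0.51910686 -0.22142066] peg [ 0.50496317 -0.13318264] 0.08936437962546584 TR-BR 0.2327159085507944
yaws 9.805288719847583 9.758133017956979 10.24322157685198 9.106487214621765 9.778145314615344
yaw 9.728282632319576 o [ 0.54163407 -0.11609961]
TR [ 116.6 -129.5]
BR [-116.1 -129.8]
BL [-116.2   47.4]
mouthTop [114.5 109.3]
mouthTopIn [ 69.4 110. ]
mouthBotIn [ 44.7 110.7]
slotUR [ 69.5 -50.9]
slotUL [ 43.9 -27.4]
slotBL [-71.9 -29.1]
slotBR [-74.1 -49.4]
mouth [0.5822 0.0025]
pre [0.5712 0.0665]
corner [ 0.6075 -0.1454]
end [ 0.4893 -0.1657]
screw [ 0.5191 -0.2214]
peg [ 0.5042 -0.1347]
peg15 [ 0.6058 -0.2066]
side pivot 162 218 237 141 165
(np.float64(229.0279727305493), np.float64(148.54859311579804)) (np.float64(229.0793118010559), np.float64(161.22979044284878)) (np.float64(150.31413462129296), np.float64(186.5281029635677))
```

Positions agree to about 2 mm: jig origin ≈ (0.5416, -0.116), yaw 9.8°, pivot (0.608, 0.288). I'll move to above the button peg, with the jaws along the jig's x.

```bash
J="python3 -m jog"
$J '{"travel":[[20.8,-33.3,0],[20.8,-33.3,0],[20.8,-33.3,0],[20.8,-33.3,0],[20.8,-33.3,0]],"dr":[[0,0,0],[0,0,0],[0,0,0],[0,0,0],[0,0,0]],"jaw":[0,0,0,0,0]}' 30
$J '{"travel":[[20.8,-33.3,0],[20.8,-33.3,0],[20.8,-33.3,0],[20.8,-33.3,0],[20.8,-33.3,0]],"dr":[[0,0,-6],[0,0,-6],[0,0,-6],[0,0,-6],[0,0,-6]],"jaw":[60,60,60,60,60]}'
$J '{"travel":[[20.8,-33.3,0],[20.8,-33.3,0],[2.5,-37,0],[2.5,-37,0],[2.5,-37,0]],"dr":[[0,0,-6],[0,0,-6],[0,0,-6],[0,0,-6],[0,0,-6]],"jaw":[100,100,100,100,100]}'
$J '{"travel":[[2.5,-37,0],[2.5,-37,0],[2.5,-37,0],[2.5,-37,0],[2.5,-37,0]],"dr":[[0,0,0],[0,0,0],[0,0,0],[0,0,0],[0,0,0]],"jaw":[100,100,100,100,100]}'
$J '{"travel":[[2.5,-37,-20],[2.5,-37,-30],[0,0,-30],[0,0,-30],[0,0,0]],"dr":[[0,0,0],[0,0,0],[0,0,0],[0,0,0],[0,0,0]],"jaw":[100,100,100,100,100]}'
```

```text
time: 0.52
eef_pos: [0.3336, 0.4665, 0.2307]
tcp_rot: [0.172, 0.985, -0.0, -0.0]
contact_force: [1.1, -0.2, 0.1]
opening: 1.004
time: 0.93
eef_pos: [0.4377, 0.3, 0.2309]
tcp_rot: [0.424, 0.906, -0.0, -0.0]
contact_force: [0.7, -0.0, 0.5]
opening: 0.77
time: 1.35
eef_pos: [0.4862, 0.1224, 0.2308]
tcp_rot: [0.644, 0.765, -0.0, -0.0]
contact_force: [0.4, -0.4, 0.5]
opening: 0.607
time: 1.77
eef_pos: [0.4984, -0.0625, 0.2309]
tcp_rot: [0.642, 0.767, -0.0, -0.0]
contact_force: [0.3, -0.4, -0.8]
opening: 0.608
time: 2.18
eef_pos: [0.4988, -0.1284, 0.1183]
tcp_rot: [0.643, 0.766, -0.002, -0.007]
contact_force: [-1.1, 1.2, -0.8]
opening: 0.603
```

Run:
```python
from h import *
s=get_state();print(s["eef_pos"],s["tcp_rot"].round(4))
print(px("side",(.5042,-.1347,.06)),px("side",(.519,-.2214,.03)),px("side",(.608,.288,.06)))
b=snap("side","raw_s2.png")
c=cv2.resize(b[150:290,150:310],(800,700),interpolation=cv2.INTER_CUBIC)[:600];cv2.imwrite("pics/s2.png",c)
```

```text
[ 0.49879316 -0.12839038  0.11828818] [ 0.6426  0.7662 -0.0017 -0.0068]
(np.float64(222.4776902589741), np.float64(232.09566138892887)) (np.float64(232.88236476319065), np.float64(258.99394890144305)) (np.float64(229.0279727305493), np.float64(148.54859311579804))
```

View pics/s2.png

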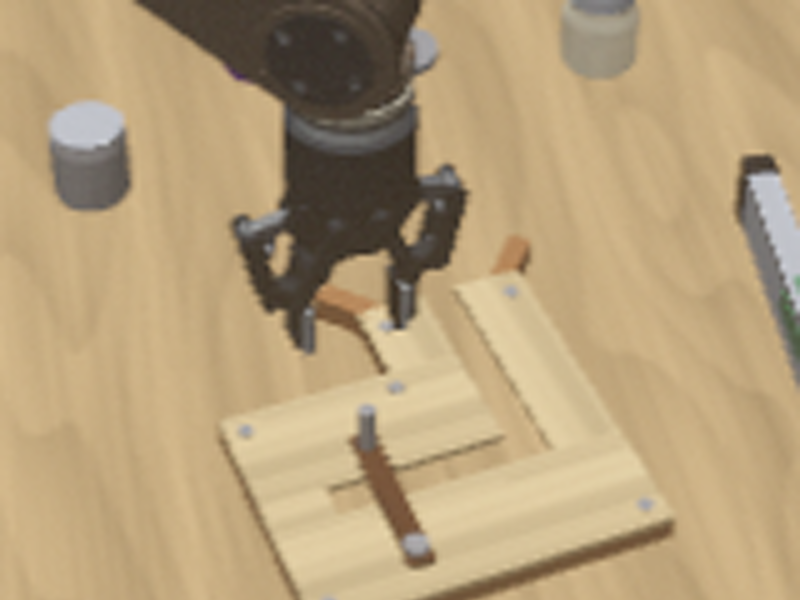

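The side view shows the peg top at crop (366,410), i.e. (223.2,232.0) raw. My estimate predicts (222.5,232.1), so the two views agree. I'll correct the offset and settle before lowering.

```bash
python3 -m jog '{"travel":[[5.4,-6.3,-30],[0,0,0],[0,0,0]],"dr":[[-0.36,-0.72,0],[0,0,0],[0,0,0]],"jaw":[100,100,100]}'
```

```text
time: 2.48
eef_pos: [0.5089, -0.1355, 0.0959]
tcp_rot: [0.642, 0.767, 0.001, 0.006]
contact_force: [0.0, 0.2, 0.8]
opening: 0.605
```

```bash
python3 -m jog '{"travel":[[-5,0,0],[0,0,-20],[0,0,-20],[0,0,0],[0,0,0]],"dr":[[0.36,0.72,0],[0,0,0],[0,0,0],[0,0,0],[0,0,0]],"jaw":[100,100,100,100,100]}'
```

```text
time: 2.9
eef_pos: [0.5041, -0.1358, 0.0563]
tcp_rot: [0.642, 0.767, -0.0, -0.0]
contact_force: [0.0, -1.2, 0.2]
opening: 0.609
```

```bash
python3 -m jog '{"travel":[[0,0.8,-12],[0,0,-10],[0,0,0],[0,0,0],[0,0,0]],"dr":[[0,0,0],[0,0,0],[0,0,0],[0,0,0],[0,0,0]],"jaw":[100,100,255,255,255]}' 30
python3 -m jog '{"travel":[[0,0,0],[0,0,0],[0,0,0]],"dr":[[0,0,0],[0,0,0],[0,0,0]],"jaw":[255,255,255]}' 30
python3 - <<'E'
import numpy as np
# arc steps per 7deg clockwise, radius 88, start dir jig +y at world 99.8deg
a=np.radians(99.8-7*np.arange(14));p=88*np.c_[np.cos(a),np.sin(a)]
print(np.diff(p,axis=0).round(1).tolist())
E
```

```text
time: 3.32
eef_pos: [0.5042, -0.1352, 0.0335]
tcp_rot: [0.642, 0.767, 0.0, 0.0]
contact_force: [1.5, 0.5, -0.6]
opening: 0.187
time: 3.57
eef_pos: [0.5044, -0.1352, 0.0337]
tcp_rot: [0.642, 0.767, 0.0, 0.0]
contact_force: [0.7, 0.4, 0.5]
opening: 0.124
[[10.7, 1.2], [10.7, -0.1], [10.6, -1.4], [10.4, -2.7], [10.0, -4.0], [9.4, -5.2], [8.7, -6.3], [7.9, -7.3], [6.9, -8.2], [5.9, -9.0], [4.8, -9.6], [3.6, -10.1], [2.3, -10.5]]
```

```bash
python3 -m jog '{"travel":[[10.7,1.2,0],[10.7,-0.1,0],[10.6,-1.4,0]],"dr":[[0,0,-7],[0,0,-7],[0,0,-7]],"jaw":[255,255,255]}'
```

```text
time: 3.82
eef_pos: [0.5362, -0.1354, 0.0337]
tcp_rot: [0.773, 0.635, -0.0, -0.0]
contact_force: [-2.2, -0.9, 0.5]
opening: 0.123
```

```bash
python3 -m jog '{"travel":[[10.4,-2.7,0],[10,-4,0],[9.4,-5.2,0],[8.7,-6.3,0],[7.9,-7.3,0]],"dr":[[0,0,-7],[0,0,-7],[0,0,-7],[0,0,-7],[0,0,-7]],"jaw":[255,255,255,255,255]}'
python3 -m jog '{"travel":[[6.9,-8.2,0],[5.9,-9,0],[4.8,-9.6,0],[3.6,-10.1,0],[2.3,-10.5,0]],"dr":[[0,0,-7],[0,0,-7],[0,0,-7],[0,0,-7],[0,0,-7]],"jaw":[255,255,255,255,255]}'
```

```text
time: 4.23
eef_pos: [0.5826, -0.161, 0.0336]
tcp_rot: [0.928, 0.373, -0.0, -0.0]
contact_force: [-3.0, -0.3, 1.2]
opening: 0.125
time: 4.65
eef_pos: [0.6054, -0.2084, 0.0336]
tcp_rot: [0.997, 0.077, -0.001, -0.001]
contact_force: [-4.3, 1.4, 3.6]
opening: 0.129
```

The button is swung about 91°. I'll release it, lift, and go above the pivot.

```bash
J="python3 -m jog"
$J '{"travel":[[0,0,0],[0,0,0],[0,0,0],[0,0,15],[0,0,30]],"dr":[[0,0,0],[0,0,0],[0,0,0],[0,0,0],[0,0,0]],"jaw":[100,100,100,100,100]}' 
$J '{"travel":[[0,0,35],[0,20,0],[0,35,0],[0,35,0],[0,35,0]],"dr":[[0,0,0],[0,0,0],[0,0,0],[0,0,0],[0,0,0]],"jaw":[100,100,100,100,100]}' 
$J '{"travel":[[0,35,0],[0,35,0],[0,35,0],[0,35,0],[0,35,0]],"dr":[[0,0,0],[0,0,0],[0,0,0],[0,0,0],[0,0,0]],"jaw":[100,100,100,100,100]}' 
$J '{"travel":[[0,35,0],[0,35,0],[0,35,0],[0,35,0],[0,35,0]],"dr":[[0,0,0],[0,0,0],[0,0,0],[0,0,0],[0,0,0]],"jaw":[100,100,100,100,100]}' 
$J '{"travel":[[0,20,0],[0,0,0],[0,0,0]],"dr":[[0,0,0],[0,0,0],[0,0,0]],"jaw":[100,100,100]}'
python3 - <<'E'
from h import *
print(get_state()["eef_pos"])
b=snap("top","raw_t3.png");c=np.zeros((400,800,3),np.uint8)
c[:,:400]=cv2.resize(b[155:255,245:345],(400,400),interpolation=cv2.INTER_CUBIC)
s=snap("side","raw_s3.png");c[:,400:]=cv2.resize(s[100:180,190:270],(400,400),interpolation=cv2.INTER_CUBIC);cv2.imwrite("pics/c3.png",c)
E
```

```text
time: 5.07
eef_pos: [0.6028, -0.2062, 0.0747]
tcp_rot: [0.997, 0.081, -0.004, -0.003]
contact_force: [-0.7, 0.4, 0.1]
opening: 0.607
time: 5.48
eef_pos: [0.606, -0.0819, 0.1151]
tcp_rot: [0.997, 0.08, 0.001, 0.0]
contact_force: [0.7, 1.0, 0.1]
opening: 0.605
time: 5.9
eef_pos: [0.6057, 0.0939, 0.1148]
tcp_rot: [0.997, 0.081, 0.001, 0.0]
contact_force: [0.9, 0.1, -0.0]
opening: 0.609
time: 6.32
eef_pos: [0.6055, 0.269, 0.1148]
tcp_rot: [0.997, 0.081, 0.001, -0.0]
contact_force: [0.3, -0.6, -0.1]
opening: 0.613
time: 6.57
eef_pos: [0.6054, 0.2882, 0.1143]
tcp_rot: [0.997, 0.082, 0.0, 0.0]
contact_force: [-0.4, -0.5, 0.1]
opening: 0.611
[0.60544932 0.28815692 0.11432401]
```

View pics/c3.png

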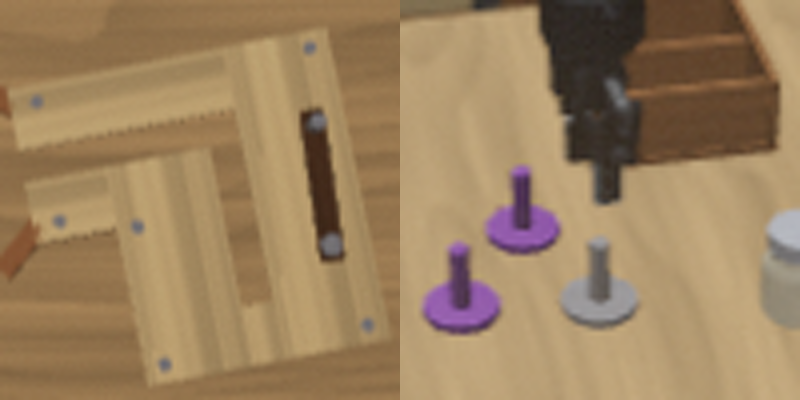

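The button lies along the jig's +x, clear of the slot (peg at crop (317,122)). The pivot pin top at side crop (598,242) agrees with the estimate. I'll lower and grip.

```bash
J="python3 -m jog"
$J '{"travel":[[2.6,0,0],[0,0,-20],[0,0,-24],[0,0,-20],[0,0,-20]],"dr":[[0,0,0],[0,0,0],[0,0,0],[0,0,0],[0,0,0]],"jaw":[100,100,100,100,100]}' 
$J '{"travel":[[0,0,0],[0,0,0],[0,0,0],[0,0,0],[0,0,0]],"dr":[[0,0,0],[0,0,0],[0,0,0],[0,0,0],[0,0,0]],"jaw":[180,255,255,255,255]}' 60
python3 - <<'E'
import sys;sys.path.insert(0,'.')
from h import *
yaw=np.radians(9.8);o=np.array([.5416,-.1161])
for p in[(60,200),(60,150),(60,110),(60,-40),(-60,-40)]:print(p,fr(o,yaw,p).round(4))
print(get_state()["contact_force"])
E
```

```text
time: 7.08
eef_pos: [0.6089, 0.285, 0.0286]
tcp_rot: [0.997, 0.079, -0.0, 0.0]
contact_force: [0.8, -0.2, -0.4]
opening: 0.611
time: 7.5
eef_pos: [0.6095, 0.2866, 0.0309]
tcp_rot: [0.997, 0.08, 0.001, -0.0]
contact_force: [-0.5, -0.2, -0.1]
opening: 0.166
(60, 200) [0.5667 0.0912]
(60, 150) [0.5752 0.0419]
(60, 110) [0.582  0.0025]
(60, -40) [ 0.6075 -0.1453]
(-60, -40) [ 0.4893 -0.1657]
[-0.501287   -0.23086992 -0.14478054]
```

```bash
J="python3 -m jog"
$J '{"travel":[[0,0,1],[-4.9,-26.9,0],[-4.9,-26.9,0],[-4.9,-26.9,0],[-4.9,-26.9,0]],"dr":[[0,0,0],[0,0,0],[0,0,0],[0,0,0],[0,0,0]],"jaw":[255,255,255,255,255]}' 
$J '{"travel":[[-4.9,-26.9,0],[-4.9,-26.9,0],[-4.9,-26.9,0],[-4.9,-26.9,0],[0,0,0]],"dr":[[0,0,0],[0,0,0],[0,0,0],[0,0,0],[0,0,0]],"jaw":[255,255,255,255,255]}'
python3 - <<'E'
from h import *
print(get_state()["eef_pos"],get_state()["contact_force"])
s=snap("side","raw_s4.png");cv2.imwrite("pics/s4.png",cv2.resize(s[140:280,170:310],(600,600),interpolation=cv2.INTER_CUBIC))
E
```

```text
time: 7.92
eef_pos: [0.5887, 0.1784, 0.0309]
tcp_rot: [0.997, 0.08, 0.0, -0.0]
contact_force: [1.0, -0.2, -1.6]
opening: 0.162
time: 8.33
eef_pos: [0.569, 0.0678, 0.031]
tcp_rot: [0.997, 0.078, 0.0, 0.001]
contact_force: [0.9, -0.3, -2.3]
opening: 0.166
[0.56901186 0.06783398 0.03099947] [ 0.89425904 -0.28358055 -2.25433073]
```

View pics/s4.png

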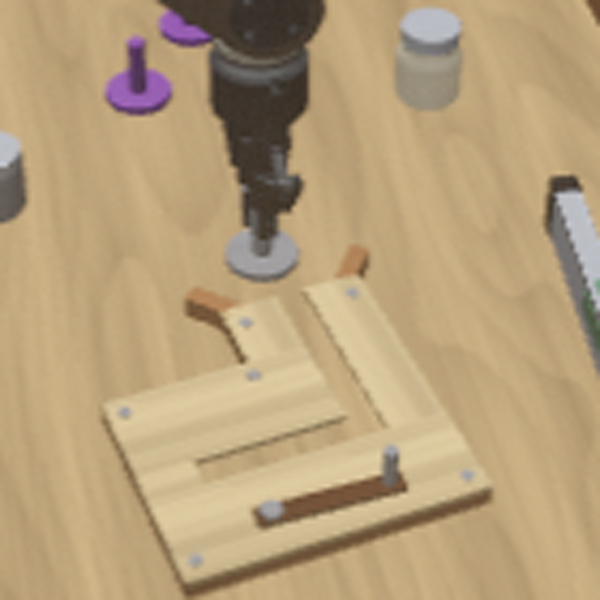

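The pivot is upright in the jaws, at crop (262,255), lined up with the mouth. Now I'll take it down leg 1.

```bash
J="python3 -m jog"
$J '{"travel":[[5.7,-24.6,0],[4.3,-24.6,0],[3.4,-19.7,0],[0,0,0]],"dr":[[0,0,0],[0,0,0],[0,0,0],[0,0,0]],"jaw":[255,255,255,255]}' 
$J '{"travel":[[3.4,-19.7,0],[3.4,-19.7,0],[3.4,-19.7,0],[0,0,0]],"dr":[[0,0,0],[0,0,0],[0,0,0],[0,0,0]],"jaw":[255,255,255,255]}'
```

```text
time: 8.72
eef_pos: [0.5826, 0.0005, 0.0311]
tcp_rot: [0.997, 0.079, -0.001, 0.001]
contact_force: [-4.8, -5.8, 3.1]
opening: 0.166
time: 9.05
eef_pos: [0.5932, -0.0581, 0.031]
tcp_rot: [0.997, 0.079, -0.001, 0.001]
contact_force: [-3.6, -5.0, 3.0]
opening: 0.168
```

```bash
J="python3 -m jog"
$J '{"travel":[[2,-19.7,0],[3.4,-19.7,0],[3.4,-19.7,0],[0,0,0]],"dr":[[0,0,0],[0,0,0],[0,0,0],[0,0,0]],"jaw":[255,255,255,255]}' 
$J '{"travel":[[2.6,-14.8,0],[1.7,-9.8,0],[0,0,0]],"dr":[[0,0,0],[0,0,0],[0,0,0]],"jaw":[255,255,255]}'
```

```text
time: 9.38
eef_pos: [0.6036, -0.1176, 0.0312]
tcp_rot: [0.997, 0.079, 0.002, 0.001]
contact_force: [0.4, 0.4, -1.8]
opening: 0.168
time: 9.63
eef_pos: [0.6072, -0.1412, 0.0309]
tcp_rot: [0.997, 0.08, 0.001, 0.001]
contact_force: [1.6, -2.4, 2.2]
opening: 0.168
```

```bash
J="python3 -m jog"
$J '{"travel":[[0.5,-3,0],[0,0,0],[0,0,0]],"dr":[[0,0,0],[0,0,0],[0,0,0]],"jaw":[255,255,255]}' 
$J '{"travel":[[-9.9,-1.7,0],[-9.9,-1.7,0],[0,0,0]],"dr":[[0,0,0],[0,0,0],[0,0,0]],"jaw":[255,255,255]}'
```

```text
time: 9.88
eef_pos: [0.6072, -0.1427, 0.0309]
tcp_rot: [0.997, 0.08, 0.001, 0.0]
contact_force: [0.5, 1.6, 1.8]
opening: 0.169
time: 10.13
eef_pos: [0.5855, -0.1469, 0.0309]
tcp_rot: [0.997, 0.08, -0.0, 0.0]
contact_force: [-0.9, 0.6, 3.7]
opening: 0.163
```

```bash
J="python3 -m jog"
$J '{"travel":[[-19.7,-4.4,0],[-19.7,-3.4,0],[0,0,0]],"dr":[[0,0,0],[0,0,0],[0,0,0]],"jaw":[255,255,255]}' 
$J '{"travel":[[-19.7,-3.4,0],[-14.8,-2.6,0],[0,0,0]],"dr":[[0,0,0],[0,0,0],[0,0,0]],"jaw":[255,255,255]}' 
$J '{"travel":[[-9.9,-1.7,0],[-4.9,-0.9,0],[0,0,0]],"dr":[[0,0,0],[0,0,0],[0,0,0]],"jaw":[255,255,255]}'
```

```text
time: 10.38
eef_pos: [0.5447, -0.1551, 0.0309]
tcp_rot: [0.997, 0.079, -0.001, 0.0]
contact_force: [-3.7, -1.7, 5.0]
opening: 0.167
time: 10.63
eef_pos: [0.5105, -0.1611, 0.0309]
tcp_rot: [0.997, 0.079, -0.001, 0.0]
contact_force: [-4.2, -1.7, 5.4]
opening: 0.168
time: 10.88
eef_pos: [0.4972, -0.1635, 0.0308]
tcp_rot: [0.997, 0.079, -0.0, 0.0]
contact_force: [-0.9, -0.2, 5.3]
opening: 0.166
```

```bash
J="python3 -m jog"
$J '{"travel":[[-4.9,-0.9,-0.5],[0,0,0],[0,0,0]],"dr":[[0,0,0],[0,0,0],[0,0,0]],"jaw":[255,255,255]}' 
$J '{"travel":[[-3,-0.5,0],[-2,-0.3,0],[0,0,0],[0,0,0]],"dr":[[0,0,0],[0,0,0],[0,0,0],[0,0,0]],"jaw":[255,255,255,255]}'
```

```text
time: 11.13
eef_pos: [0.4941, -0.1646, 0.0308]
tcp_rot: [0.997, 0.079, 0.001, 0.001]
contact_force: [1.8, 0.3, 5.2]
opening: 0.166
time: 11.47
eef_pos: [0.4895, -0.1654, 0.0308]
tcp_rot: [0.997, 0.079, 0.002, 0.001]
contact_force: [3.7, -0.4, 4.9]
opening: 0.163
```

```bash
J="python3 -m jog"
$J '{"travel":[[-2,-0.3,0],[0,0,0],[0,0,0]],"dr":[[0,0,0],[0,0,0],[0,0,0]],"jaw":[255,255,255]}' 
$J '{"travel":[[-2,-0.3,0],[0,0,0],[0,0,0]],"dr":[[0,0,0],[0,0,0],[0,0,0]],"jaw":[255,255,255]}'
```

```text
time: 11.72
eef_pos: [0.4875, -0.1657, 0.0308]
tcp_rot: [0.997, 0.079, 0.002, 0.001]
contact_force: [4.4, -0.2, 6.1]
opening: 0.163
time: 11.97
eef_pos: [0.4868, -0.1659, 0.0311]
tcp_rot: [0.997, 0.079, 0.004, 0.001]
contact_force: [6.8, 0.9, 3.8]
opening: 0.165
```

The force is rising and the motion has stalled, so the disc is at the stop. I'll release gently, lift and look.

```bash
J="python3 -m jog"
$J '{"travel":[[1.5,0.2,0],[0,0,0],[0,0,0],[0,0,0],[0,0,0]],"dr":[[0,0,0],[0,0,0],[0,0,0],[0,0,0],[0,0,0]],"jaw":[255,140,140,140,140]}' 
$J '{"travel":[[0,0,15],[0,0,25],[0,0,30],[0,0,30],[0,0,0]],"dr":[[0,0,0],[0,0,0],[0,0,0],[0,0,0],[0,0,0]],"jaw":[140,140,140,140,140]}' 
$J '{"travel":[[27,-10,0],[27,-10,0],[27,-10,0],[27,-10,0],[0,0,0]],"dr":[[0,0,0],[0,0,0],[0,0,0],[0,0,0],[0,0,0]],"jaw":[140,140,140,140,140]}'
python3 - <<'E'
from h import *
print(px("side",(.4893,-.1657,.06)),px("side",fr(np.array([.5416,-.1161]),np.radians(9.8),(48,-100)).tolist()+[.06]))
s=snap("side","raw_s5.png");cv2.imwrite("pics/s5.png",cv2.resize(s[180:280,170:290],(720,600),interpolation=cv2.INTER_CUBIC))
E
```

```text
time: 12.38
eef_pos: [0.4839, -0.1645, 0.0285]
tcp_rot: [0.997, 0.08, -0.002, -0.001]
contact_force: [0.4, 0.3, -0.3]
opening: 0.452
time: 12.8
eef_pos: [0.4886, -0.167, 0.1358]
tcp_rot: [0.997, 0.08, 0.004, 0.003]
contact_force: [0.8, 0.8, 0.2]
opening: 0.453
time: 13.22
eef_pos: [0.5964, -0.2069, 0.1287]
tcp_rot: [0.997, 0.079, 0.0, 0.0]
contact_force: [-0.3, 0.3, 0.7]
opening: 0.451
(np.float64(219.49879697624212), np.float64(240.1169412169194)) (np.float64(260.4259887408985), np.float64(244.17335159629178))
```

View pics/s5.png

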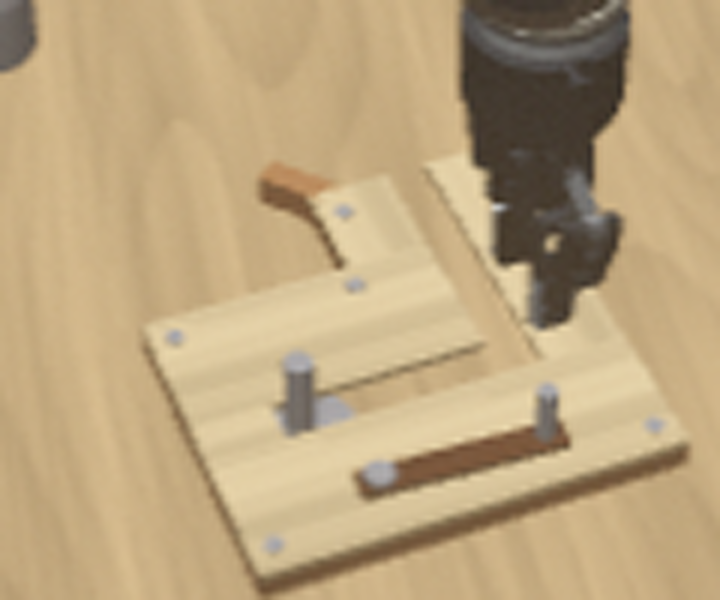

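The pin top at crop (299,362) matches the slot_end prediction to 0.3 px, and the pivot is upright and home. Now I'll regrip the peg (crop (547,392)).

```bash
J="python3 -m jog"
$J '{"travel":[[9,-1.5,0],[0,0,-20],[0,0,-20],[0,0,-20],[0,0,0]],"dr":[[0,0,0],[0,0,0],[0,0,0],[0,0,0],[0,0,0]],"jaw":[140,140,140,140,140]}' 
$J '{"travel":[[0,0,-20],[0,0,-15],[0,0,0],[0,0,0],[0,0,0]],"dr":[[0,0,0],[0,0,0],[0,0,0],[0,0,0],[0,0,0]],"jaw":[140,140,140,255,255]}' 30
$J '{"travel":[[0,0,0],[0,0,0],[0,0,0]],"dr":[[0,0,0],[0,0,0],[0,0,0]],"jaw":[255,255,255]}'
```

```text
time: 13.68
eef_pos: [0.5986, -0.2046, 0.0646]
tcp_rot: [0.997, 0.08, -0.004, -0.003]
contact_force: [-0.5, 0.4, -2.3]
opening: 0.452
time: 14.1
eef_pos: [0.603, -0.2069, 0.0357]
tcp_rot: [0.997, 0.08, 0.0, 0.0]
contact_force: [0.5, -1.8, -0.5]
opening: 0.18
time: 14.35
eef_pos: [0.6032, -0.2071, 0.036]
tcp_rot: [0.997, 0.08, 0.001, 0.001]
contact_force: [0.1, -0.3, 0.8]
opening: 0.126
```

```bash
J="python3 -m jog"
$J '{"travel":[[-2.3,10.5,0],[-3.6,10.1,0],[-4.8,9.6,0],[-5.9,9,0],[-6.9,8.2,0]],"dr":[[0,0,7],[0,0,7],[0,0,7],[0,0,7],[0,0,7]],"jaw":[255,255,255,255,255]}'
$J '{"travel":[[-7.9,7.3,0],[-8.7,6.3,0],[-9.4,5.2,0],[-10,4,0],[-10.4,2.7,0]],"dr":[[0,0,7],[0,0,7],[0,0,7],[0,0,7],[0,0,7]],"jaw":[255,255,255,255,255]}'
$J '{"travel":[[-10.6,1.4,0],[-10.7,0.1,0],[0,0,0]],"dr":[[0,0,7],[0,0,7],[0,0,0]],"jaw":[255,255,255]}'
```

```text
time: 14.77
eef_pos: [0.5793, -0.1603, 0.036]
tcp_rot: [0.925, 0.379, -0.0, 0.002]
contact_force: [-2.8, -5.6, 1.7]
opening: 0.127
time: 15.18
eef_pos: [0.5335, -0.1369, 0.0361]
tcp_rot: [0.768, 0.64, -0.001, 0.004]
contact_force: [-0.7, -11.5, -3.2]
opening: 0.128
time: 15.43
eef_pos: [0.5122, -0.1362, 0.0362]
tcp_rot: [0.685, 0.728, -0.001, 0.005]
contact_force: [1.2, -10.7, -6.2]
opening: 0.127
```

```bash
J="python3 -m jog"
$J '{"travel":[[-8,-2,0],[-2,-0.3,0],[0,0,0]],"dr":[[0,0,6],[0,0,0],[0,0,0]],"jaw":[255,255,255]}'
$J '{"travel":[[-2,0,0],[0,0,0],[0,0,0]],"dr":[[0,0,0],[0,0,0],[0,0,0]],"jaw":[255,255,255]}'
```

```text
time: 15.68
eef_pos: [0.5044, -0.1373, 0.0362]
tcp_rot: [0.648, 0.761, 0.001, 0.006]
contact_force: [6.0, -6.2, -7.0]
opening: 0.125
time: 15.93
eef_pos: [0.5043, -0.1374, 0.0363]
tcp_rot: [0.649, 0.761, 0.002, 0.008]
contact_force: [11.6, -5.8, -11.9]
opening: 0.121
```

The button is at its stop: no more motion and the force is rising. I'll ease off, release, lift clear and check.

```bash
J="python3 -m jog"
$J '{"travel":[[2.5,0,0],[0,0,0],[0,0,0],[0,0,0],[0,0,0]],"dr":[[0,0,0],[0,0,0],[0,0,0],[0,0,0],[0,0,0]],"jaw":[255,160,160,160,160]}' 
$J '{"travel":[[0,0,15],[0,0,25],[0,0,30],[0,0,30],[0,0,30]],"dr":[[0,0,0],[0,0,0],[0,0,0],[0,0,0],[0,0,0]],"jaw":[160,160,160,160,160]}' 
$J '{"travel":[[0,35,10],[0,35,0],[0,35,0],[0,35,0],[0,0,0]],"dr":[[0,0,0],[0,0,0],[0,0,0],[0,0,0],[0,0,0]],"jaw":[160,160,160,160,160]}'
python3 - <<'E'
from h import *
print(get_state()["contact_force"],px("side",(.5042,-.1347,.06)),px("side",(.4893,-.1657,.06)))
t=snap("top","raw_t6.png");s=snap("side","raw_s6.png");c=np.zeros((400,800,3),np.uint8)
c[:,:400]=cv2.resize(t[155:255,245:345],(400,400),interpolation=cv2.INTER_CUBIC)
c[:,400:]=cv2.resize(s[190:270,180:260],(400,400),interpolation=cv2.INTER_CUBIC);cv2.imwrite("pics/c6.png",c)
E
```

```text
time: 16.35
eef_pos: [0.5018, -0.1343, 0.035]
tcp_rot: [0.649, 0.761, 0.0, -0.0]
contact_force: [0.1, 0.4, -0.4]
opening: 0.368
time: 16.77
eef_pos: [0.5014, -0.1341, 0.166]
tcp_rot: [0.649, 0.761, -0.0, -0.0]
contact_force: [0.9, 0.4, 0.0]
opening: 0.371
time: 17.18
eef_pos: [0.5009, 0.0103, 0.1748]
tcp_rot: [0.647, 0.763, 0.001, -0.001]
contact_force: [-0.3, 0.0, 0.1]
opening: 0.374
[-0.33906933  0.00339159  0.09229953] (np.float64(222.4776902589741), np.float64(232.09566138892887)) (np.float64(219.49879697624212), np.float64(240.1169412169194))
```

View pics/c6.png

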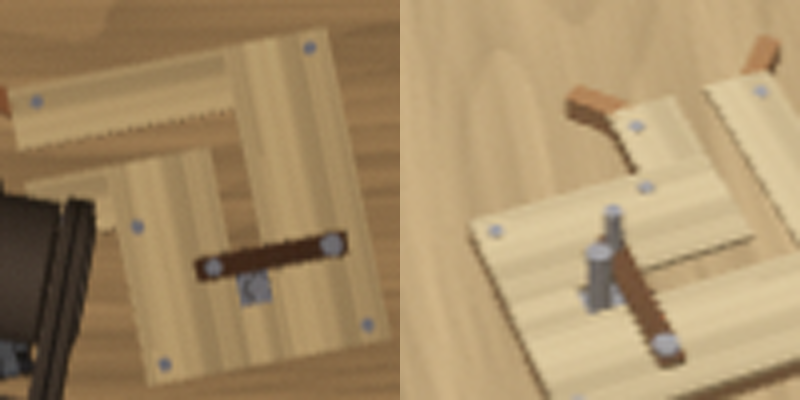

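The top view shows the button across the slot: peg at crop (212,267) against (212,264) originally. The pin is home behind it; side crop (599,252) matches slot_end. The arm is clear, so I'll hand in.

```bash
python3 -c "from plant import *; print(sign_off())"
```

```text
the job is handed in; nothing more can be done
None
```

The gate pivot is locked in the jig, and I handed the job in at about 17 s of the 72 s allowed. I swung the turn button about 91° clear and slid the grey galvanised pivot through the mouth and round the corner to the end stop. Then I swung the button back to its stop.

- **Pivot:** in the side view the pin top was at (219.8, 240.4) px, against (219.5, 240.1) predicted for a pivot home at the slot end. It stood upright.
- **Button:** the peg was within about 2 mm, or roughly 0.02 rad, of where it was when closed at the start.
- **Arm:** it was clear of everything, with contact force near zero.
- **Other things on the bench:** I saw no contact with them, but I did not measure their positions again at the end.

No check failed or disagreed, but `sign_off()` gives no verdict, so the result is not confirmed.

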